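# Check the tea scale with the hanging weight

## Task

Check the bench scale: lift the thicker of the two steel check weights up and off its hook and stand it upright and gently on the scale's round pan, near its middle. Then turn the scale's lock knob clockwise (seen from above) past its click, until it rests at its far stop. Leave the thinner weight hanging on its hook and do not disturb the tin and the small tea cake on the rack's base.

Things in the scene. Friction and masses are not known exactly. Their poses are not given: they have to be found in the camera images.
- rack: Steel hook rack, fixed; base plate 160 mm along its x (from -110 to +50) by 240 along y, 12 thick. Origin at table level, z up; the hooks point to its -x. Two posts (12 mm thick, at x = +35, y = +60 and -60) and a crossbar, tops 186 mm above the table. From each post a hook of 8 mm round bar runs out to -x and ends at x = -80 in an upturned tip.
- hook_a (a point): Resting place of an eye on the left hook (+y of the rack): top of the bar in its shallow dip, 50 mm to -x of the rack's origin, 180 mm above the table. The upturned tip, 30 mm farther to -x, rises 12 mm above this point. Axes as the rack.
- hook_b (a point): The same on the right hook (-y in the rack's frame), 120 mm from hook_a.
- weight_thick: Thicker steel check weight, 0.6 kg, on either hook. Origin at the centre of its underside, z up. Body 50 mm across, 52 high; on it a wire eye in its y-z plane (hook passes along its x), clear opening 20 mm wide, 45 high (z = 52 to 97). Above it a stem, a square grip head, 24 by 24 mm, z = 110 to 140. To free: raise 24 mm (13 to 36), then draw out to the rack's -x over 45 mm.
- weight_thick_head (a point): Centre of the thick weight's grip head, 125 mm above its underside, on its axis.
- weight_thin: The thinner steel check weight on the other hook, same shape and heights but its body is only 26 mm across. Origin at the centre of its underside. Stays hanging.
- scale: Bench scale, fixed, white housing 290 mm along its x by 220 along y, deck 52 mm above the table. Origin at table level under its middle; its front (with display and lock knob) faces -x, z up.
- pan (a point): Centre of the top face of the scale's round steel pan: 150 mm across, flat, 72 mm above the table, 50 mm behind (+x of) the scale's middle.
- lock_grip (a point): Grip point of the lock knob, on its upright axis, 89 mm above the table; turns with the knob. A straight bar on a disc, at the right front of the deck (110 mm to -x, 55 mm to -y of the scale's middle). The bar lies along this point's x: 46 mm long, 14 thick, top 96 mm above the table; the disc below it (48 mm across) ends 66 mm above the table.
- lock (a joint): Angle of the lock knob (rad): 0 = locked (start), grows as the knob turns clockwise seen from above, 1.2 = far stop, released. A spring holds it at either stop with about 0.1 N m; past the click at 0.6 it snaps on to 1.2 by itself.
- tin: Small closed tin, 36 mm across, 50 high, standing on the rack's base plate between the posts and the weights. Origin at the centre of its underside. Leave alone.
- small_cake: Small dark pressed tea cake, a disc 60 mm across, 25 thick, lying on the rack's base plate below the hooks. Origin at the centre of its underside. Leave alone.
Not all that is in view belongs to the job. What is shaped like the weight_thick but yellow is not meant.

How it is judged:
By the outcome, as a careful person would: the job done as asked, in the order asked, and still so for the second after the job is handed in, with the robot touching nothing.
It also fails if it takes over 64 s, if anything falls off the work surface, if the arm or the gripper's body presses on something with over 40 N, if the wrist force passes 120 N, or if a joint passes its speed limit or range.

## Robot

A 7-joint arm with a two-finger parallel gripper is mounted at the origin on the work surface. World frame = base frame: x ahead of the robot, y to its left, z up, the work surface at z = 0. Lengths are in mm, angles in degrees, forces in N, time in s.
With the tool pointing down it reaches from about 425 to 875 mm from the base axis. Payload 9.9 kg.
Tool frame: the origin (TCP) lies on the centre line of the jaws, within the pads' length; the fingertips stand 19 mm ahead of it and the grasp point (between the pads) is the TCP; z points along the fingers, y is the line along which they close (so a half turn about z gives the same grasp; the last joint's range is limited). The gripper opens to 85 mm and grips with 20 to 120 N. Pads are 22 mm wide; open, the fingers measure 114 mm over their backs; the gripper's body (76 mm by 85 mm) begins 54 mm behind the grasp point. The pads swing forward as they close: fully open they stand 13 mm farther back than shut.
Start: joints at [61.891, 32.985, 1.427, 82.34, -0.859, 64.687, -3.237], TCP at [267.084, -619.916, 250.289] pointing down, gripper open.
Joint ranges: [-157.87, 157.87], [-19.46, 123.44], [-87.15, 90], [11.01, 140.99], [-62.26, 242.26], [9.8, 113.94], [-161.44, 161.44]. Speed limits (degrees/s): [127.2, 127.2, 172.46, 172.46, 180, 180, 180].

## Interface

Orientations are given as [roll, pitch, yaw] about the fixed x, y, z axes, in that order (R = Rz(yaw) Ry(pitch) Rx(roll)).
In Python, from station import manip gives the robot as it stands. The module is installed in compiled form; this text tells all that it offers.
- The arm moves only by the shell command python3 -m crank 'ROWS' [FORCE]. ROWS is JSON, a list of rows, each an object of numbers: "dx", "dy", "dz": the shift along the tool's x, y, z in cm; "twist": the turn about the tool's z in units of 5 degrees (1.0 is 5 degrees); "grip": the opening, from -1 (shut) to 1 (fully open). In form: [{"dx": .., "dy": .., "dz": .., "twist": .., "grip": ..}, ...]. A call has 1 to 8 rows; each row is the pose to reach, as a shift and turn from the pose commanded when the call began, along the tool's axes at that moment; what a row does not reach only later rows make up. A row lasts 1/12 s, in which the tool goes at most 41.7 mm and 7.16 degrees, less where a joint would pass 70% of its speed; a pose out of reach is approached as far as the arm can. A call with a gripper value outside its range is refused whole. The fingers move at their own pace and stop on an object; FORCE is the grip in N (left out, the last holds). Time passes only in rows, so rows that repeat a pose let the fingers close. It gives the time, the measured TCP pose, the force, the opening and the grip force at its end, in the units of the state.
- manip.get_state(): the state, without advancing time (a new reading comes with each control period).
- manip.grab_frame(name): name is "scene" or "top"; returns a dict with "pixels" (384x512x3 uint8, red, green, blue), "fov_y" (degrees; the focal length in pixels is half the picture's height over the tangent of half this angle, whatever the lens; pixels are square), "cx", "cy" (the principal point, pixels), "R" (3x3) and "t" (3): a world point X has camera coordinates R X + t. Camera axes: x right, y down, z forward; pixel columns grow to the right and rows downward; lengths in mm; the calibration is good to about 2 mm. A picture is of the moment at which its call begins. There is no depth.
- manip.finish_job(): hands the job in; it is judged then, once.
The state is a dict: "t": time; "q": joint angles; "qvel": joint speeds; "tau": joint torques, N m; "ee_pos": TCP position; "tcp_rot": TCP orientation; "ft_force": force on the tool from outside, world axes, zero at the start; "torque": the same for the moment, N m; "grip_width": finger opening in mm; "grip_force": force on a finger pad.
Only numpy, scipy, OpenCV 4.12 (cv2) and the standard library are available. Lean on these libraries where they do the work, as an engineer would, in place of code of your own. Each camera call takes 0.05 s, during which the arm holds its last target. There are 200 camera calls.

## Working session

There is one attempt and no reset: what is moved stays moved. The work goes in short steps, Python scripts to look and compute and a shell command to move; the robot and the scene stay as the last step left them, time stands still between calls to the robot, and variables do not carry over. Pictures are saved under pics/ and viewed, at most 10 in all, crops included, and the job is handed in when it is done.

```bash
mkdir -p pics
python3 - <<'E'
from station import manip
import cv2,json,numpy as np
for n in("scene","top"):
    f=manip.grab_frame(n); cv2.imwrite(f"pics/{n}0.png",cv2.cvtColor(f["pixels"],cv2.COLOR_RGB2BGR))
    print(n,f["fov_y"],f["cx"],f["cy"],np.round(f["R"],4).tolist(),np.round(f["t"],1).tolist())
    np.savez(f"{n}0.npz",**f)
s=manip.get_state(); print(s["t"],s["ee_pos"],s["tcp_rot"],s["grip_width"],s["ft_force"])
E
```

```text
scene 49.30305684747676 258.00874051033804 197.89977298274087 [[0.7516, 0.6594, 0.015], [0.5544, -0.6193, -0.556], [-0.3573, 0.4262, -0.8311]] [-372.2, -203.1, 1120.4]
top 50.98406699544099 259.60094380322016 184.38253429917665 [[-0.0179, -0.9992, -0.0354], [-0.9946, 0.0214, -0.1011], [0.1018, 0.0334, -0.9942]] [11.4, 506.9, 922.0]
0.1 [ 266.91667276 -619.57362418  249.51829363] [-1.79913305e+02  5.36208385e-03  2.33091665e+01] 85.544698805094 [-0.68301563  0.03408103 -0.48090196]
```

View pics/scene0.png

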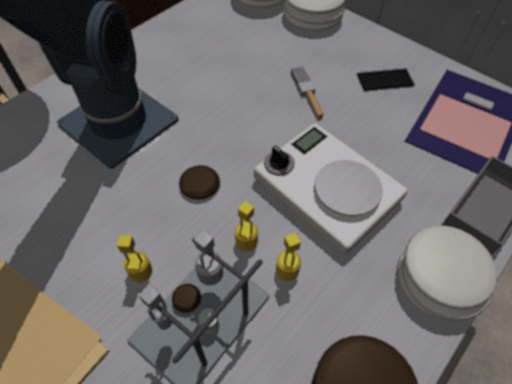

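View pics/top0.png

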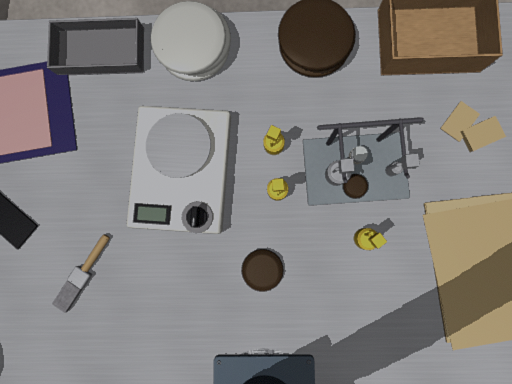

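The scene view shows the rack at about (200,300) with its two hung weights, the scale at (330,185) and the yellow decoys. In the top view the thick weight hangs on the left hook with its head near (346,167), the thin one's head is near (411,161), the pan is at (179,146) and the knob at (197,216).

Run:
```python
import cv2,numpy as np
t=cv2.imread("pics/top0.png");s=cv2.imread("pics/scene0.png")
def c(i,x,y,w,h,k): return cv2.resize(i[y:y+h,x:x+w],None,fx=k,fy=k,interpolation=cv2.INTER_CUBIC)
a=c(t,295,110,130,100,3); b=c(t,170,190,60,50,6)   # 390x300, 360x300
d=c(s,125,225,150,150,2); e=c(s,255,140,50,50,6)   # 300x300
o=np.zeros((600,760,3),np.uint8);o[:300,:390]=a;o[:300,400:760]=b;o[300:,:300]=d;o[300:,400:700]=e
cv2.imwrite("pics/crop.png",o)
```

```text
(no output)
```

View pics/crop.png

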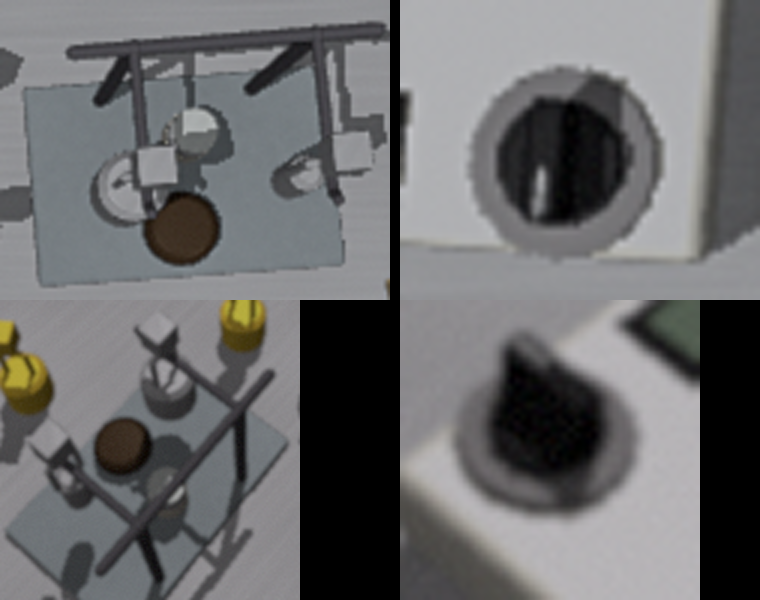

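The crop shows the thick head's top face centred near top pixel (347.4,165.3), and the thin head near (412.3,160.7). The knob bar runs nearly vertically in the top image, centred near (197,216), with a pale mark at its front end.

```bash
cat > h.py <<'E'
import cv2,numpy as np
class Cam:
    def __init__(s,f):
        s.px=f["pixels"];s.R=np.array(f["R"]);s.t=np.array(f["t"]);s.f=s.px.shape[0]/2/np.tan(np.radians(float(f["fov_y"]))/2);s.c=np.array([float(f["cx"]),float(f["cy"])])
    def ray(s,p):
        d=s.R.T@np.append((np.array(p)-s.c)/s.f,1); return -s.R.T@s.t,d
    def at(s,p,z):
        o,d=s.ray(p); return o+d*(z-o[2])/d[2]
    def proj(s,X):
        v=s.R@np.array(X)+s.t; return s.c+s.f*v[:2]/v[2]
def two(c1,p1,c2,p2):
    o1,d1=c1.ray(p1);o2,d2=c2.ray(p2);k=np.linalg.lstsq(np.c_[d1,-d2],o2-o1,rcond=None)[0]
    a,b=o1+k[0]*d1,o2+k[1]*d2; return (a+b)/2,np.linalg.norm(a-b)
def load(n): return Cam(np.load(n))
E
python3 - <<'E'
from h import *
np.set_printoptions(precision=1,suppress=True)
T,S=load("top0.npz"),load("scene0.npz")
print("head top z223",T.at((347.4,165.3),223),T.at((412.3,160.7),223))
print("head 2view",two(T,(347.4,165.3),S,(125+157/2,225+(331-300)/2)),two(T,(412.3,160.7),S,(125+48/2,225+(438-300)/2)))
# rack base corners from crop
for p in[(24,90),(333,66),(343,264),(41,285)]: print("base",T.at((295+p[0]/3,110+p[1]/3),12))
for p in[(70,51),(383,30)]: print("bar end",T.at((295+p[0]/3,110+p[1]/3),186))
# scale housing
hsv=cv2.cvtColor(T.px,cv2.COLOR_RGB2HSV); print("hsv deck",hsv[225,170],hsv[130,222],hsv[140,180],"bg",hsv[260,170],hsv[150,110])
m=((hsv[...,1]<16)&(hsv[...,2]>185)).astype(np.uint8)*255; z=m*0;z[95:245,115:245]=255;m&=z
m=cv2.morphologyEx(m,cv2.MORPH_CLOSE,np.ones((5,5)))
c=max(cv2.findContours(m,0,2)[0],key=cv2.contourArea)
q=cv2.approxPolyDP(cv2.convexHull(c),6,True)[:,0]; print(q.tolist())
P=np.array([T.at(p,52) for p in q]);print(P)
print("knob disc z66",T.at((197.5,217.2),66))
k=T.px[200:235,180:215].astype(float).mean(2); k=np.clip(k*3,0,255).astype(np.uint8)
k2=S.px[140:180,255:305].astype(float).mean(2); k2=np.clip(k2*3,0,255).astype(np.uint8)
g=cv2.cvtColor(T.px[100:185,130:230],cv2.COLOR_RGB2GRAY);g=cv2.normalize(np.clip(g,110,230),None,0,255,cv2.NORM_MINMAX)
o=np.zeros((600,800),np.uint8)
o[:350,:350]=cv2.resize(k,None,fx=10,fy=10,interpolation=2);o[:320,380:780]=cv2.resize(k2,None,fx=8,fy=8,interpolation=2)
gg=cv2.resize(g,None,fx=2.7,fy=2.7);o[360:360+gg.shape[0],:gg.shape[1]]=gg; mm=cv2.resize(m[95:245,115:245],None,fx=1.6,fy=1.6);o[340:340+mm.shape[0],400:400+mm.shape[1]]=mm
cv2.imwrite("pics/knob.png",o)
E
```

```text
head top z223 [ 518.9 -168.9  223. ] [ 524.7 -288.3  223. ]
head 2view (array([ 520.2, -169.4,  217.1]), np.float64(1.5543442784133226)) (array([ 525.5, -288.3,  221. ]), np.float64(1.6843872498465338))
base [ 613.5 -104.6   12. ]
base [ 626.7 -350.3   12. ]
base [ 468.7 -349.5   12. ]
base [ 456.9 -113.4   12. ]
bar end [ 601.8 -121.9  186. ]
bar end [ 610.4 -325.6  186. ]
hsv deck [110   4 181] [110   4 178] [108   8 155] bg [120   5 153] [114   9 149]
[[166, 225]]
[[415.7 216.1  52. ]]
knob disc z66 [431.8 141.   66. ]
```

View pics/knob.png

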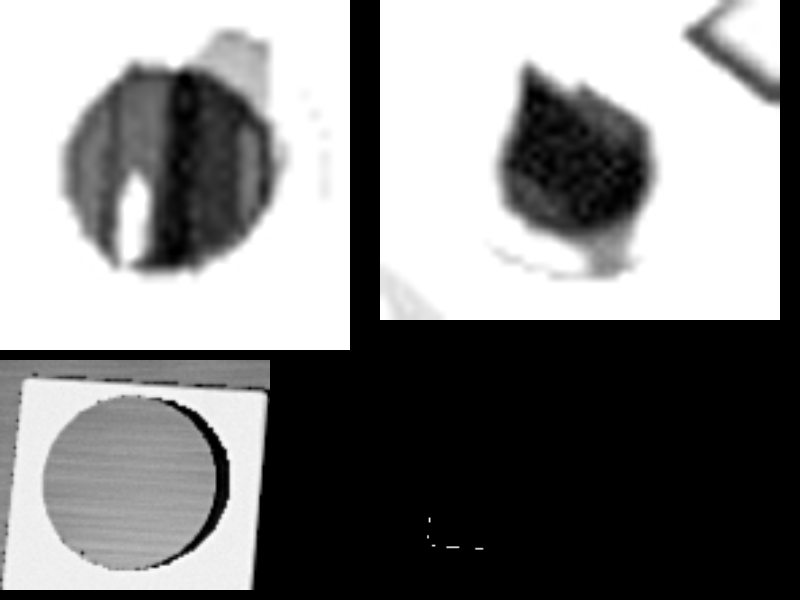

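The enhanced view shows the bar's top face as a stripe from about (194.2,207) to (193.2,226.5) in the top image, with the white mark on its front half. The pan circle is centred near (178,145).

Run:
```python
from h import *
np.set_printoptions(precision=1,suppress=True)
T,S=load("top0.npz"),load("scene0.npz")
g=cv2.cvtColor(T.px,cv2.COLOR_RGB2GRAY)
m=(g>167).astype(np.uint8)*255; z=m*0;z[95:245,115:240]=255;m&=z
m=cv2.morphologyEx(m,cv2.MORPH_OPEN,np.ones((3,3)))
c=max(cv2.findContours(m,0,2)[0],key=cv2.contourArea)
q=cv2.approxPolyDP(cv2.convexHull(c),5,True)[:,0]; print(q.tolist());print(np.array([T.at(p,52) for p in q]))
h=cv2.convexHull(c).astype(int); filled=cv2.fillPoly(m*0,[h],255); hole=cv2.morphologyEx(filled&~m,cv2.MORPH_OPEN,np.ones((3,3)))
for k in cv2.findContours(hole,0,2)[0]:
    if cv2.contourArea(k)>100:
        e=cv2.fitEllipse(k); print(e,T.at(e[0],72))
print("pan",T.at((178,145.2),72))
a,b=T.at((194.3,207),96),T.at((193.2,226.5),96); print("bar",a,b,(a+b)/2,np.degrees(np.arctan2(*(a-b)[1::-1])),np.linalg.norm(a-b))
```

```text
[[140, 107], [227, 113], [217, 232], [127, 225]]
[[693.9 279.6  52. ]
 [673.7  73.7  52. ]
 [397.8  99.2  52. ]
 [417.3 306.3  52. ]]
((151.50376892089844, 213.7442626953125), (23.005653381347656, 46.29073715209961), 91.47511291503906) [441.3 243.7  72. ]
((196.918212890625, 216.75949096679688), (31.21705436706543, 32.62604904174805), 39.08281707763672) [432.6 141.2  72. ]
((179.6990966796875, 144.95892333984375), (64.17755889892578, 69.61875915527344), 75.11051177978516) [596.4 180.3  72. ]
pan [596.  184.2  72. ]
bar [453.3 142.3  96. ] [411.1 144.7  96. ] [432.2 143.5  96. ] -3.335865004920874 42.295625947620515
```

```bash
python3 -m crank '[{"dx":0,"dy":0,"dz":-4,"twist":0,"grip":1},{"dx":0,"dy":0,"dz":-6,"twist":1.4,"grip":1},{"dx":0,"dy":0,"dz":-6,"twist":2.8,"grip":1},{"dx":0,"dy":0,"dz":-6,"twist":4.1,"grip":1},{"dx":0,"dy":0,"dz":-6,"twist":4.1,"grip":1}]'
```

```text
t: 0.52
ee_pos: [267.2, -619.8, 310.3]
tcp_rot: [-180.0, 0.0, 2.5]
ft_force: [-0.6, 0.4, 0.3]
grip_width: 85.3
grip_force: 0.0
```

```bash
python3 -m crank '[{"dx":2,"dy":-3.2,"dz":0,"twist":0,"grip":1},{"dx":4,"dy":-6.5,"dz":0,"twist":0,"grip":1},{"dx":6,"dy":-9.7,"dz":0,"twist":0,"grip":1},{"dx":8,"dy":-13,"dz":0,"twist":0,"grip":1},{"dx":10,"dy":-16.2,"dz":0,"twist":0,"grip":1},{"dx":12,"dy":-19.4,"dz":0,"twist":0,"grip":1},{"dx":14,"dy":-22.7,"dz":0,"twist":0,"grip":1},{"dx":16,"dy":-25.9,"dz":0,"twist":0,"grip":1}]'; python3 -m crank '[{"dx":2,"dy":-3.2,"dz":0,"twist":0,"grip":1},{"dx":4,"dy":-6.5,"dz":0,"twist":0,"grip":1},{"dx":6,"dy":-9.7,"dz":0,"twist":0,"grip":1},{"dx":8,"dy":-13,"dz":0,"twist":0,"grip":1},{"dx":10,"dy":-16.2,"dz":0,"twist":0,"grip":1},{"dx":11.1,"dy":-18,"dz":0,"twist":0,"grip":1},{"dx":11.1,"dy":-18,"dz":0,"twist":0,"grip":1}]'
```

```text
t: 1.18
ee_pos: [414.6, -351.4, 310.0]
tcp_rot: [-180.0, 0.0, 3.1]
ft_force: [0.5, -0.6, 0.2]
grip_width: 85.4
grip_force: 0.0
t: 1.77
ee_pos: [518.6, -162.2, 309.7]
tcp_rot: [-179.8, -0.0, 3.5]
ft_force: [0.3, -0.2, 0.2]
grip_width: 85.7
grip_force: 0.0
```

```bash
python3 -m crank '[{"dx":0,"dy":0.7,"dz":2,"twist":0,"grip":1},{"dx":0,"dy":0.7,"dz":4,"twist":0,"grip":1},{"dx":0,"dy":0.7,"dz":4,"twist":0,"grip":1},{"dx":0,"dy":0.7,"dz":4,"twist":0,"grip":1}]'
python3 - <<'E'
from h import *
from station import manip
for n in("top","scene"):
    f=manip.grab_frame(n);np.savez(n+"1.npz",**f)
s=manip.get_state();print(s["ee_pos"],s["tcp_rot"],s["q"])
T,S=load("top1.npz"),load("scene1.npz")
def c(i,x,y,w,h,k): return cv2.resize(i.px[y:y+h,x:x+w,::-1],None,fx=k,fy=k,interpolation=2)
o=np.hstack([c(T,290,90,130,130,3),c(S,130,180,130,130,3)]);cv2.imwrite("pics/pre.png",o)
E
```

```text
t: 2.1
ee_pos: [515.8, -175.3, 269.6]
tcp_rot: [-180.0, 0.2, 2.9]
ft_force: [-0.1, -0.3, 0.6]
grip_width: 85.5
grip_force: 0.0
[ 516.82536122 -175.43581724  271.1331029 ] [ 1.79989152e+02 -3.70955401e-02  2.86704983e+00] [ 14.24170562  20.81041822  -0.58748027 100.31897729   0.24371782
  58.8331852  -73.56639566]
```

View pics/pre.png

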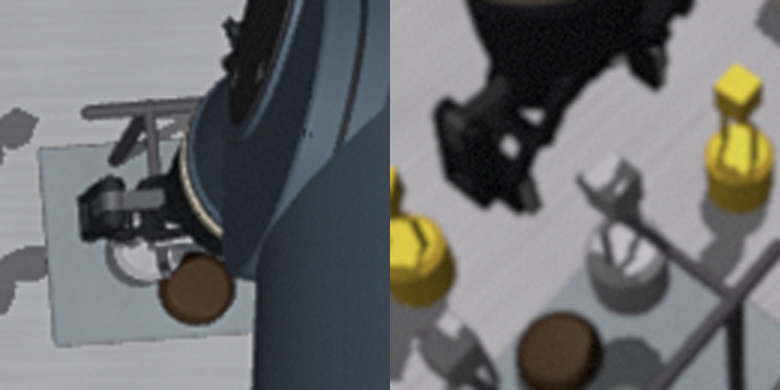

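The left finger is clear beside the head and straddles the hook line. The head sits beneath the jaws, and nothing is in the way of the descent.

```bash
python3 -m crank '[{"dx":0.2,"dy":-0.6,"dz":1,"twist":0,"grip":1},{"dx":0.2,"dy":-0.6,"dz":3,"twist":0,"grip":1},{"dx":0.2,"dy":-0.6,"dz":4.5,"twist":0,"grip":1},{"dx":0.2,"dy":-0.6,"dz":6,"twist":0,"grip":1},{"dx":0.2,"dy":-0.6,"dz":6,"twist":0,"grip":1},{"dx":0.2,"dy":-0.6,"dz":6,"twist":0,"grip":1},{"dx":0.2,"dy":-0.6,"dz":6,"twist":0,"grip":1}]' 50; python3 -m crank '[{"dx":0,"dy":0,"dz":0,"twist":0,"grip":0.2},{"dx":0,"dy":0,"dz":0,"twist":0,"grip":0},{"dx":0,"dy":0,"dz":0,"twist":0,"grip":0},{"dx":0,"dy":0,"dz":0,"twist":0,"grip":-0.2},{"dx":0,"dy":0,"dz":0,"twist":0,"grip":-0.2},{"dx":0,"dy":0,"dz":0,"twist":0,"grip":-0.2}]' 50
```

```text
t: 2.78
ee_pos: [518.9, -168.9, 211.2]
tcp_rot: [180.0, -0.1, 2.8]
ft_force: [0.4, -0.0, 0.7]
grip_width: 85.7
grip_force: 0.0
t: 3.28
ee_pos: [518.3, -169.1, 210.4]
tcp_rot: [180.0, -0.0, 2.8]
ft_force: [-0.5, -0.5, -0.5]
grip_width: 34.5
grip_force: 0.0
```

```bash
python3 -m crank '[{"dx":0,"dy":0,"dz":0,"twist":0,"grip":-0.35},{"dx":0,"dy":0,"dz":0,"twist":0,"grip":-0.4},{"dx":0,"dy":0,"dz":0,"twist":0,"grip":-0.45},{"dx":0,"dy":0,"dz":0,"twist":0,"grip":-0.5},{"dx":0,"dy":0,"dz":0,"twist":0,"grip":-1},{"dx":0,"dy":0,"dz":0,"twist":0,"grip":-1},{"dx":0,"dy":0,"dz":0,"twist":0,"grip":-1},{"dx":0,"dy":0,"dz":0,"twist":0,"grip":-1}]' 60
```

```text
t: 3.95
ee_pos: [518.3, -169.0, 210.4]
tcp_rot: [-180.0, -0.0, 2.8]
ft_force: [-0.9, -0.1, 3.8]
grip_width: 23.3
grip_force: 58.6
```

```bash
python3 -m crank '[{"dx":0,"dy":0,"dz":-0.4,"twist":0,"grip":-1},{"dx":0,"dy":0,"dz":-0.8,"twist":0,"grip":-1},{"dx":0,"dy":0,"dz":-1.2,"twist":0,"grip":-1},{"dx":0,"dy":0,"dz":-1.6,"twist":0,"grip":-1},{"dx":0,"dy":0,"dz":-2.0,"twist":0,"grip":-1},{"dx":0,"dy":0,"dz":-2.4,"twist":0,"grip":-1},{"dx":0,"dy":0,"dz":-2.4,"twist":0,"grip":-1},{"dx":0,"dy":0,"dz":-2.4,"twist":0,"grip":-1}]'
```

```text
t: 4.62
ee_pos: [518.4, -169.1, 234.6]
tcp_rot: [180.0, -0.0, 2.8]
ft_force: [0.5, 0.3, -6.5]
grip_width: 23.4
grip_force: 59.2
```

```bash
python3 - <<'E'
from h import *
np.set_printoptions(precision=0,suppress=True)
T=load("top0.npz")
for p in[(367,240),(378,241),(276,189),(279,185),(273,142),(273,133)]: print(p,T.at(p,30),T.at(p,140))
E
python3 -m crank '[{"dx":-0.8,"dy":0,"dz":0,"twist":0,"grip":-1},{"dx":-1.7,"dy":0,"dz":0,"twist":0,"grip":-1},{"dx":-2.6,"dy":0,"dz":0,"twist":0,"grip":-1},{"dx":-3.5,"dy":0,"dz":0,"twist":0,"grip":-1},{"dx":-4.4,"dy":0,"dz":0,"twist":0,"grip":-1},{"dx":-5.2,"dy":0,"dz":0,"twist":0,"grip":-1},{"dx":-5.2,"dy":0,"dz":0,"twist":0,"grip":-1}]'
```

```text
(367, 240) [ 373. -242.   30.] [ 378. -218.  140.]
(378, 241) [ 371. -267.   30.] [ 375. -240.  140.]
(276, 189) [495. -37.  30.] [485. -36. 140.]
(279, 185) [504. -44.  30.] [493. -43. 140.]
(273, 142) [607. -32.  30.] [584. -32. 140.]
(273, 133) [628. -33.  30.] [603. -32. 140.]
t: 5.2
ee_pos: [464.1, -172.0, 234.4]
tcp_rot: [-180.0, 0.1, 2.7]
ft_force: [-0.8, -0.4, -6.7]
grip_width: 23.2
grip_force: 59.1
```

```bash
python3 -m crank '[{"dx":0,"dy":0,"dz":-1.5,"twist":0,"grip":-1},{"dx":0,"dy":0,"dz":-3.5,"twist":0,"grip":-1},{"dx":0,"dy":0,"dz":-6,"twist":0,"grip":-1},{"dx":0,"dy":0,"dz":-8,"twist":0,"grip":-1},{"dx":0,"dy":-1,"dz":-9,"twist":0,"grip":-1},{"dx":0,"dy":-3,"dz":-9,"twist":0,"grip":-1},{"dx":1,"dy":-6,"dz":-9,"twist":0,"grip":-1},{"dx":2,"dy":-9,"dz":-9,"twist":0,"grip":-1}]'; python3 -m crank '[{"dx":1.6,"dy":-3,"dz":0,"twist":0,"grip":-1},{"dx":3.2,"dy":-6,"dz":0,"twist":0,"grip":-1},{"dx":4.8,"dy":-9,"dz":0,"twist":0,"grip":-1},{"dx":6.4,"dy":-12,"dz":0,"twist":0,"grip":-1},{"dx":8,"dy":-15,"dz":0,"twist":0,"grip":-1},{"dx":9.6,"dy":-18,"dz":0,"twist":0,"grip":-1},{"dx":11.2,"dy":-21,"dz":0,"twist":0,"grip":-1},{"dx":12,"dy":-23.5,"dz":0,"twist":0,"grip":-1}]';  python3 -m crank '[{"dx":0.7,"dy":-1.5,"dz":0,"twist":0,"grip":-1},{"dx":0.7,"dy":-2.2,"dz":0,"twist":0,"grip":-1},{"dx":0.7,"dy":-2.5,"dz":0,"twist":0,"grip":-1},{"dx":0.7,"dy":-2.5,"dz":0,"twist":0,"grip":-1},{"dx":0.7,"dy":-2.5,"dz":0,"twist":0,"grip":-1},{"dx":0.7,"dy":-2.5,"dz":0,"twist":0,"grip":-1}]'
```

```text
t: 5.87
ee_pos: [481.8, -79.7, 324.4]
tcp_rot: [180.0, -0.1, 2.7]
ft_force: [0.9, 0.7, -5.2]
grip_width: 23.1
grip_force: 62.0
t: 6.53
ee_pos: [591.2, 163.5, 323.5]
tcp_rot: [-179.9, -0.0, 2.9]
ft_force: [0.9, -0.2, -5.9]
grip_width: 23.1
grip_force: 62.0
t: 7.03
ee_pos: [596.0, 183.7, 324.5]
tcp_rot: [180.0, -0.0, 2.7]
ft_force: [0.3, -0.1, -5.1]
grip_width: 23.0
grip_force: 62.0
```

```bash
python3 -m crank '[{"dx":0,"dy":0,"dz":2,"twist":0,"grip":-1},{"dx":0,"dy":0,"dz":5,"twist":0,"grip":-1},{"dx":0,"dy":0,"dz":8,"twist":0,"grip":-1},{"dx":0,"dy":0,"dz":10,"twist":0,"grip":-1},{"dx":0,"dy":0,"dz":11.4,"twist":0,"grip":-1},{"dx":0,"dy":0,"dz":11.4,"twist":0,"grip":-1},{"dx":0,"dy":0,"dz":11.4,"twist":0,"grip":-1}]'; python3 -m crank '[{"dx":0,"dy":0,"dz":0.15,"twist":0,"grip":-1},{"dx":0,"dy":0,"dz":0.3,"twist":0,"grip":-1},{"dx":0,"dy":0,"dz":0.4,"twist":0,"grip":-1},{"dx":0,"dy":0,"dz":0.5,"twist":0,"grip":-1},{"dx":0,"dy":0,"dz":0.6,"twist":0,"grip":-1},{"dx":0,"dy":0,"dz":0.7,"twist":0,"grip":-1},{"dx":0,"dy":0,"dz":0.7,"twist":0,"grip":-1},{"dx":0,"dy":0,"dz":0.7,"twist":0,"grip":-1}]'
python3 - <<'E'
from h import *
from station import manip
f=manip.grab_frame("scene");cv2.imwrite("pics/place.png",cv2.resize(f["pixels"][100:260,230:430,::-1],None,fx=4,fy=4,interpolation=2)[:600])
E
```

```text
t: 7.62
ee_pos: [596.0, 184.1, 210.3]
tcp_rot: [180.0, 0.0, 2.7]
ft_force: [0.5, 0.1, -5.1]
grip_width: 23.0
grip_force: 61.8
t: 8.28
ee_pos: [596.0, 185.2, 203.3]
tcp_rot: [180.0, 0.0, 2.8]
ft_force: [-0.3, -0.3, -6.1]
grip_width: 23.2
grip_force: 61.9
```

View pics/place.png

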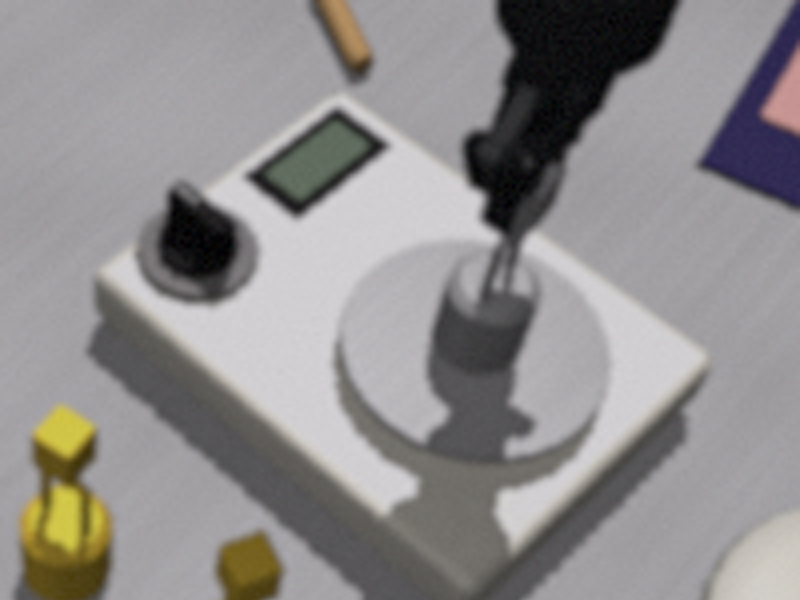

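The weight hangs upright a few millimetres above the pan, its base near crop (482,350), close to the pan's middle at (475,352).

```bash
python3 -m crank '[{"dx":0,"dy":0,"dz":0.05,"twist":0,"grip":-1},{"dx":0,"dy":0,"dz":0.1,"twist":0,"grip":-1},{"dx":0,"dy":0,"dz":0.15,"twist":0,"grip":-1},{"dx":0,"dy":0,"dz":0.2,"twist":0,"grip":-1},{"dx":0,"dy":0,"dz":0.2,"twist":0,"grip":-1}]' | sed -n 2,4p; python3 -m crank '[{"dx":0,"dy":0,"dz":0.05,"twist":0,"grip":-1},{"dx":0,"dy":0,"dz":0.1,"twist":0,"grip":-1},{"dx":0,"dy":0,"dz":0.1,"twist":0,"grip":-1},{"dx":0,"dy":0,"dz":0.1,"twist":0,"grip":-1}]'
```

```text
ee_pos: [596.0, 185.1, 201.2]
tcp_rot: [180.0, 0.0, 2.8]
ft_force: [-1.0, -0.6, -6.5]
t: 9.08
ee_pos: [596.0, 185.1, 200.3]
tcp_rot: [180.0, 0.0, 2.8]
ft_force: [-0.5, 0.2, -5.4]
grip_width: 23.3
grip_force: 61.9
```

```bash
python3 -m crank '[{"dx":0,"dy":0,"dz":0.05,"twist":0,"grip":-1},{"dx":0,"dy":0,"dz":0.1,"twist":0,"grip":-1},{"dx":0,"dy":0,"dz":0.1,"twist":0,"grip":-1},{"dx":0,"dy":0,"dz":0.1,"twist":0,"grip":-1}]' | sed -n 2,4p
```

```text
ee_pos: [596.1, 185.1, 199.3]
tcp_rot: [180.0, 0.0, 2.8]
ft_force: [-1.0, 0.5, -6.2]
```

```bash
python3 -m crank '[{"dx":0,"dy":0,"dz":0.05,"twist":0,"grip":-1},{"dx":0,"dy":0,"dz":0.1,"twist":0,"grip":-1},{"dx":0,"dy":0,"dz":0.1,"twist":0,"grip":-1},{"dx":0,"dy":0,"dz":0.1,"twist":0,"grip":-1}]' | sed -n 2,4p
```

```text
ee_pos: [596.2, 185.2, 198.8]
tcp_rot: [-180.0, -0.0, 2.8]
ft_force: [-0.9, -0.3, 0.3]
```

```bash
python3 -m crank '[{"dx":0,"dy":0,"dz":0.0,"twist":0,"grip":-0.4},{"dx":0,"dy":0,"dz":0,"twist":0,"grip":-0.3},{"dx":0,"dy":0,"dz":0,"twist":0,"grip":-0.2},{"dx":0,"dy":0,"dz":0,"twist":0,"grip":0},{"dx":0,"dy":0,"dz":0,"twist":0,"grip":0.3},{"dx":0,"dy":0,"dz":0,"twist":0,"grip":0.3},{"dx":0,"dy":0,"dz":0,"twist":0,"grip":0.3}]'; python3 -m crank '[{"dx":0,"dy":0,"dz":-0.5,"twist":0,"grip":0.3},{"dx":0,"dy":0,"dz":-2,"twist":0,"grip":0.3},{"dx":0,"dy":0,"dz":-4,"twist":0,"grip":0.3},{"dx":0,"dy":0,"dz":-6,"twist":0,"grip":0.3},{"dx":0,"dy":0,"dz":-7,"twist":0,"grip":0.3},{"dx":0,"dy":0,"dz":-7,"twist":0,"grip":0.3}]'
```

```text
t: 10.33
ee_pos: [596.1, 185.2, 198.3]
tcp_rot: [-180.0, -0.0, 2.8]
ft_force: [-0.4, -0.5, 0.2]
grip_width: 55.6
grip_force: 0.0
t: 10.83
ee_pos: [597.1, 185.6, 271.0]
tcp_rot: [-179.9, -0.2, 2.8]
ft_force: [0.8, 0.1, -0.0]
grip_width: 55.2
grip_force: 0.0
```

```bash
python3 -m crank '[{"dx":-2.5,"dy":0.5,"dz":0,"twist":0.3,"grip":0.3},{"dx":-5,"dy":1,"dz":0,"twist":0.6,"grip":0.3},{"dx":-7.5,"dy":1.5,"dz":0,"twist":0.9,"grip":0.3},{"dx":-10,"dy":2,"dz":0,"twist":1.2,"grip":0.3},{"dx":-13,"dy":2.6,"dz":0,"twist":1.5,"grip":0.3},{"dx":-15.5,"dy":3.1,"dz":2,"twist":1.5,"grip":0.3},{"dx":-16.6,"dy":3.3,"dz":5,"twist":1.5,"grip":0.3},{"dx":-16.6,"dy":3.3,"dz":8,"twist":1.5,"grip":0.3}]'; python3 -m crank '[{"dx":0,"dy":0,"dz":0,"twist":0,"grip":0.3},{"dx":0,"dy":0,"dz":2,"twist":0,"grip":0.3},{"dx":0,"dy":0,"dz":4,"twist":0,"grip":0.3},{"dx":0,"dy":0,"dz":4,"twist":0,"grip":0.3},{"dx":0,"dy":0,"dz":4,"twist":0,"grip":0.3}]'
python3 - <<'E'
from h import *
from station import manip
a=manip.grab_frame("scene")["pixels"][110:240,240:420,::-1];b=manip.grab_frame("top")["pixels"][100:250,110:260,::-1]
a=cv2.resize(a,(410,296),interpolation=2);b=cv2.resize(b,(380,380),interpolation=2)
o=np.zeros((380,800,3),np.uint8);o[:296,:410]=a;o[:,420:]=b;cv2.imwrite("pics/k2.png",o)
s=manip.get_state();print(s["ee_pos"],s["tcp_rot"],s["q"])
E
```

```text
t: 11.5
ee_pos: [429.1, 143.2, 187.7]
tcp_rot: [180.0, -0.0, -4.7]
ft_force: [1.0, 0.2, -0.7]
grip_width: 55.7
grip_force: 0.0
t: 11.92
ee_pos: [431.8, 144.0, 148.4]
tcp_rot: [180.0, 0.1, -4.7]
ft_force: [-0.1, -0.4, -0.1]
grip_width: 55.6
grip_force: 0.0
[432.57620568 144.33232832 149.38869893] [-1.79973367e+02 -5.11509498e-02 -4.70190658e+00] [ -19.14118153   22.53664669   -7.08320556  121.5973838     4.61115239
   36.0516176  -124.11837603]
```

View pics/k2.png

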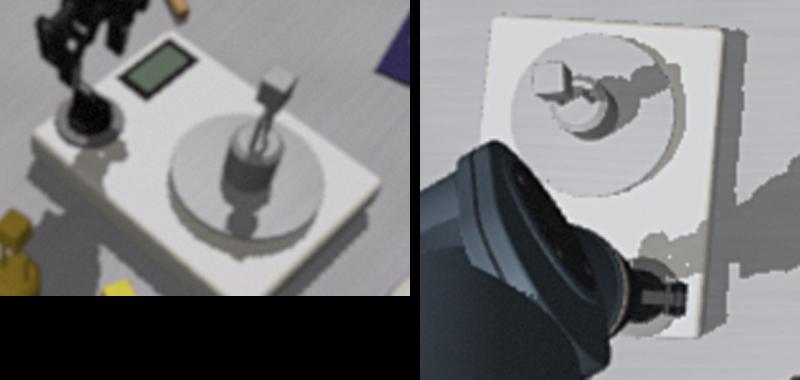

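The weight stands upright near the pan's middle in both views, and the gripper straddles the knob axis above. The last joint is at -124 deg and would run out at -161 during the turn, so I take the half-turned grasp.

```bash
for i in 1 2 3; do :; done; python3 -m crank '[{"dx":0,"dy":0,"dz":0,"twist":-1.4,"grip":0.3},{"dx":0,"dy":0,"dz":0,"twist":-2.8,"grip":0.3},{"dx":0,"dy":0,"dz":0,"twist":-4.2,"grip":0.3},{"dx":0,"dy":0,"dz":0,"twist":-5.6,"grip":0.3},{"dx":0,"dy":0,"dz":0,"twist":-7,"grip":0.3},{"dx":0,"dy":0,"dz":0,"twist":-8.4,"grip":0.3},{"dx":0,"dy":0,"dz":0,"twist":-9.8,"grip":0.3},{"dx":0,"dy":0,"dz":0,"twist":-11.2,"grip":0.3}]' | sed -n 2,3p; python3 -m crank '[{"dx":0,"dy":0,"dz":0,"twist":-1.4,"grip":0.3},{"dx":0,"dy":0,"dz":0,"twist":-2.8,"grip":0.3},{"dx":0,"dy":0,"dz":0,"twist":-4.2,"grip":0.3},{"dx":0,"dy":0,"dz":0,"twist":-5.6,"grip":0.3},{"dx":0,"dy":0,"dz":0,"twist":-7,"grip":0.3},{"dx":0,"dy":0,"dz":0,"twist":-8.4,"grip":0.3},{"dx":0,"dy":0,"dz":0,"twist":-9.8,"grip":0.3},{"dx":0,"dy":0,"dz":0,"twist":-11.2,"grip":0.3}]' | sed -n 2,3p; python3 -m crank '[{"dx":0,"dy":0,"dz":0,"twist":-1.4,"grip":0.3},{"dx":0,"dy":0,"dz":0,"twist":-2.8,"grip":0.3},{"dx":0,"dy":0,"dz":0,"twist":-4.2,"grip":0.3},{"dx":0,"dy":0,"dz":0,"twist":-5.6,"grip":0.3},{"dx":0,"dy":0,"dz":0,"twist":-7,"grip":0.3},{"dx":0,"dy":0,"dz":0,"twist":-8.4,"grip":0.3},{"dx":0,"dy":0,"dz":0,"twist":-9.8,"grip":0.3},{"dx":0,"dy":0,"dz":0,"twist":-11.2,"grip":0.3}]' | sed -n 2,3p; python3 -m crank '[{"dx":0,"dy":0,"dz":0,"twist":-1.2,"grip":0.3},{"dx":0,"dy":0,"dz":0,"twist":-2.4,"grip":0.3},{"dx":0,"dy":0,"dz":0,"twist":-2.4,"grip":0.3},{"dx":0,"dy":0,"dz":0,"twist":-2.4,"grip":0.3},{"dx":0,"dy":0,"dz":0,"twist":-2.4,"grip":0.3}]'; python3 -c "
from station import manip;s=manip.get_state();print(s['q'],s['ee_pos'],s['tcp_rot'])"
```

```text
ee_pos: [432.7, 144.1, 149.8]
tcp_rot: [179.9, -0.1, 51.6]
ee_pos: [432.8, 144.0, 149.7]
tcp_rot: [179.9, 0.1, 107.6]
ee_pos: [432.9, 143.8, 149.7]
tcp_rot: [-180.0, 0.2, 163.6]
t: 14.43
ee_pos: [432.3, 144.0, 148.9]
tcp_rot: [-180.0, 0.1, 175.1]
ft_force: [0.9, 0.3, 0.3]
grip_width: 55.7
grip_force: 0.0
[ 15.55452051  31.49621682 -58.19490841 120.56869062  36.86443229
  47.87003911  19.97466775] [432.30093403 143.9656954  148.88803725] [-1.79982896e+02  6.79094270e-02  1.75076015e+02]
```

```bash
python3 -m crank '[{"dx":0,"dy":0,"dz":1.5,"twist":0,"grip":0.3},{"dx":0,"dy":0,"dz":3,"twist":0,"grip":0.3},{"dx":0,"dy":0,"dz":4.5,"twist":0,"grip":0.3},{"dx":0,"dy":0,"dz":5.7,"twist":0,"grip":0.3},{"dx":0,"dy":0,"dz":5.7,"twist":0,"grip":0.3},{"dx":0,"dy":0,"dz":5.7,"twist":0,"grip":0.3}]' 30; python3 -m crank '[{"dx":0,"dy":0,"dz":0,"twist":0,"grip":-0.2},{"dx":0,"dy":0,"dz":0,"twist":0,"grip":-0.4},{"dx":0,"dy":0,"dz":0,"twist":0,"grip":-0.5},{"dx":0,"dy":0,"dz":0,"twist":0,"grip":-0.6},{"dx":0,"dy":0,"dz":0,"twist":0,"grip":-1},{"dx":0,"dy":0,"dz":0,"twist":0,"grip":-1},{"dx":0,"dy":0,"dz":0,"twist":0,"grip":-1},{"dx":0,"dy":0,"dz":0,"twist":0,"grip":-1}]' 30;  python3 -m crank '[{"dx":0,"dy":0,"dz":0,"twist":0,"grip":-1},{"dx":0,"dy":0,"dz":0,"twist":0,"grip":-1},{"dx":0,"dy":0,"dz":0,"twist":0,"grip":-1}]' 30
```

```text
t: 14.93
ee_pos: [431.8, 144.2, 91.4]
tcp_rot: [-180.0, -0.0, 175.2]
ft_force: [0.5, -0.4, -0.1]
grip_width: 55.0
grip_force: 0.0
t: 15.6
ee_pos: [432.2, 144.2, 91.8]
tcp_rot: [180.0, 0.1, 175.3]
ft_force: [-0.8, -0.7, 6.8]
grip_width: 13.5
grip_force: 32.6
t: 15.85
ee_pos: [432.1, 144.2, 91.8]
tcp_rot: [180.0, 0.0, 175.3]
ft_force: [-1.3, 0.3, 7.2]
grip_width: 13.3
grip_force: 32.6
```

```bash
python3 -m crank '[{"dx":0,"dy":0,"dz":0,"twist":0.5,"grip":-1},{"dx":0,"dy":0,"dz":0,"twist":1.3,"grip":-1},{"dx":0,"dy":0,"dz":0,"twist":2.1,"grip":-1},{"dx":0,"dy":0,"dz":0,"twist":2.9,"grip":-1},{"dx":0,"dy":0,"dz":0,"twist":3.7,"grip":-1},{"dx":0,"dy":0,"dz":0,"twist":4.5,"grip":-1},{"dx":0,"dy":0,"dz":0,"twist":5.3,"grip":-1},{"dx":0,"dy":0,"dz":0,"twist":6,"grip":-1}]'; python3 -c "
from station import manip;s=manip.get_state();print(s['q'],s['torque'])"; python3 -m crank '[{"dx":0,"dy":0,"dz":0,"twist":0.8,"grip":-1},{"dx":0,"dy":0,"dz":0,"twist":1.6,"grip":-1},{"dx":0,"dy":0,"dz":0,"twist":2.4,"grip":-1},{"dx":0,"dy":0,"dz":0,"twist":3.2,"grip":-1},{"dx":0,"dy":0,"dz":0,"twist":4,"grip":-1},{"dx":0,"dy":0,"dz":0,"twist":4.8,"grip":-1},{"dx":0,"dy":0,"dz":0,"twist":5.6,"grip":-1},{"dx":0,"dy":0,"dz":0,"twist":6.4,"grip":-1}]'; python3 -c "
from station import manip;s=manip.get_state();print(s['q'],s['torque'])"
```

```text
t: 16.52
ee_pos: [432.5, 145.2, 91.8]
tcp_rot: [179.9, 0.0, 145.1]
ft_force: [0.8, 3.9, 1.9]
grip_width: 13.5
grip_force: 31.9
[  5.96393854  33.4037149  -44.32023543 124.13744485  39.36259033
  37.25661344 -11.179199  ] [ 0.57826967 -0.07920523  0.0280772 ]
t: 17.18
ee_pos: [433.3, 145.9, 91.9]
tcp_rot: [179.8, -0.1, 113.1]
ft_force: [3.3, 4.7, -3.6]
grip_width: 13.2
grip_force: 31.3
[  0.16933818  31.26043385 -35.30876384 124.26220067  32.72738796
  33.52028368 -35.99033976] [ 0.89769196 -0.76011544 -0.0664628 ]
```

```bash
python3 -m crank '[{"dx":0,"dy":0,"dz":0,"twist":0.4,"grip":-1},{"dx":0,"dy":0,"dz":0,"twist":0.8,"grip":-1},{"dx":0,"dy":0,"dz":0,"twist":1.2,"grip":-1},{"dx":0,"dy":0,"dz":0,"twist":1.2,"grip":-1},{"dx":0,"dy":0,"dz":0,"twist":1.2,"grip":-1}]'; python3 -c "
from station import manip;s=manip.get_state();print(s['torque'])"; python3 -m crank '[{"dx":0,"dy":0,"dz":0,"twist":0,"grip":-0.5},{"dx":0,"dy":0,"dz":0,"twist":0,"grip":-0.3},{"dx":0,"dy":0,"dz":0,"twist":0,"grip":-0.1},{"dx":0,"dy":0,"dz":0,"twist":0,"grip":0.1},{"dx":0,"dy":0,"dz":0,"twist":0,"grip":0.3},{"dx":0,"dy":0,"dz":0,"twist":0,"grip":0.3},{"dx":0,"dy":0,"dz":0,"twist":0,"grip":0.3},{"dx":0,"dy":0,"dz":0,"twist":0,"grip":0.3}]'; python3 -m crank '[{"dx":0,"dy":0,"dz":-1,"twist":0,"grip":0.3},{"dx":0,"dy":0,"dz":-3,"twist":0,"grip":0.3},{"dx":0,"dy":0,"dz":-6,"twist":0,"grip":0.3},{"dx":0,"dy":0,"dz":-9,"twist":0,"grip":0.3},{"dx":0,"dy":0,"dz":-12,"twist":0,"grip":0.3},{"dx":0,"dy":0,"dz":-15,"twist":0,"grip":0.3},{"dx":0,"dy":0,"dz":-17,"twist":0,"grip":0.3}]'
```

```text
t: 17.6
ee_pos: [433.5, 145.9, 91.9]
tcp_rot: [179.8, -0.1, 107.3]
ft_force: [4.6, 5.0, -3.6]
grip_width: 13.4
grip_force: 31.2
[ 0.94200312 -0.90829543 -0.0647828 ]
t: 18.27
ee_pos: [431.8, 144.0, 91.3]
tcp_rot: [-180.0, 0.0, 107.3]
ft_force: [1.3, -0.1, -0.1]
grip_width: 55.4
grip_force: 0.0
t: 18.85
ee_pos: [431.8, 144.8, 264.7]
tcp_rot: [179.9, -0.0, 107.4]
ft_force: [0.3, 0.4, -0.6]
grip_width: 54.9
grip_force: 0.0
```

```bash
python3 -m crank '[{"dx":-3,"dy":0,"dz":-1,"twist":0,"grip":0.3},{"dx":-6,"dy":0,"dz":-2,"twist":0,"grip":0.3},{"dx":-9,"dy":0,"dz":-3,"twist":0,"grip":0.3},{"dx":-12,"dy":0,"dz":-4,"twist":0,"grip":0.3},{"dx":-15,"dy":0,"dz":-4,"twist":0,"grip":0.3},{"dx":-18,"dy":0,"dz":-4,"twist":0,"grip":0.3},{"dx":-18,"dy":0,"dz":-4,"twist":0,"grip":0.3}]' | sed -n 1,2p
python3 - <<'E'
from h import *
from station import manip
A=manip.grab_frame("scene")["pixels"];B=manip.grab_frame("top")["pixels"]
k=np.clip(B[195:240,175:220,::-1].astype(float)*2.5,0,255).astype(np.uint8)
o=np.zeros((600,800,3),np.uint8);o[:300,:400]=cv2.resize(A[:,:,::-1],(400,300));o[:300,400:]=cv2.resize(B[:,:,::-1],(400,300))
o[300:,:300]=cv2.resize(k,(300,300),interpolation=2);o[300:,310:790]=cv2.resize(A[130:270,230:420,::-1],(480,300),interpolation=2)
cv2.imwrite("pics/end.png",o)
E
```

```text
t: 19.43
ee_pos: [486.2, -33.9, 301.6]
```

View pics/end.png

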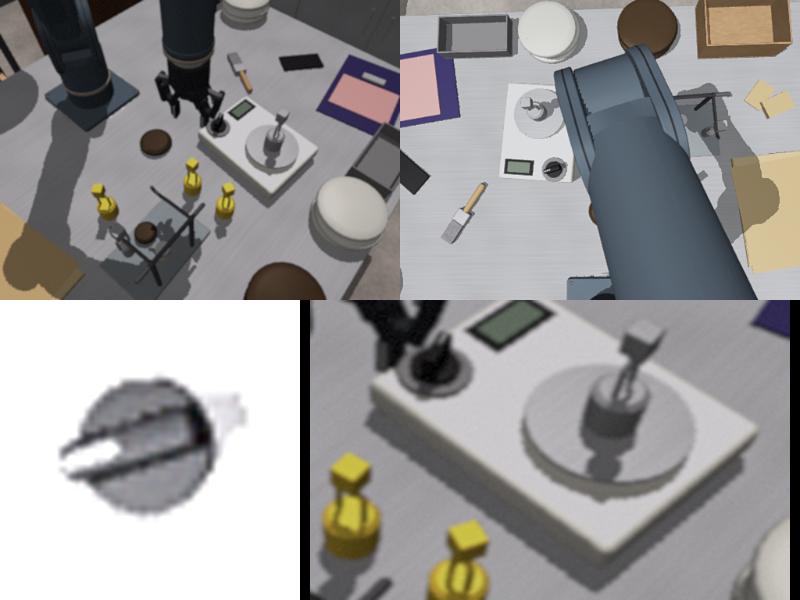

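The bar now points left, about 70° clockwise of its start, so it is at the far stop. The thick weight stands upright near the pan's middle, the thin one still hangs on its hook, and the cake is where it was.

```bash
python3 -c "
from station import manip;print(manip.finish_job())"
```

```text
the job is handed in; nothing more can be done
None
```

The job is handed in after about 19.5 s: the thick weight stands upright near the middle of the pan, the lock knob is turned about 70° clockwise to its far stop, the thin weight still hangs on its hook, and the cake looked unmoved in the last picture (the tin wasn't rechecked there, but no move went near it).

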